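# Pull the snug cap off a glaze jar with the lifter

## Task

Slide the jar between the wooden rails under the ware rack until it is fully home against the back stop, then hook the steel lifter under the cap's brim and pull straight up until the cap pops off. Set the cap down right way up on the round plaster bat, and stand the lifter back on its feet on the bench. Do not touch the cap with the gripper, keep the jar upright and home, and do not hit the rack or shift the other ware and tools.

Things in the scene. Friction and masses are not known exactly. Their poses are not given: they have to be found in the camera images.
- station: Wooden rails fixed on the bench, 16 mm high. Origin: on the bench where the jar's axis stands when fully home; +x points into the rails, away from the robot; z up. Mouth 154 mm wide at x -86 mm, narrowing (35 deg a side) to parallel rails 84 mm apart from x -35 mm; back stop for the jar's foot at x +40 mm. Lips on the parallel part, 68 mm apart, undersides 9.5 mm up, hold the jar's foot down.
- rack: Ware rack fixed over the rails; same origin and axes as the station. Board from x 0 to +60 mm, y +-135 mm, underside 195 mm and top 210 mm above the bench, two small cups on it; posts 20 mm square at x 35, y +-120 mm. No room for an upright hand above a jar that is home; a hand leaning back towards -x by about 30 deg clears it.
- jar: Loose pale stoneware jar, 0.3 to 0.6 kg. Origin: centre of its underside; z up. Round foot 80 mm across, 7 mm thick; body 60 mm across up to 75 mm; neck 42 mm across from 75 to 90 mm. Starts upright on the bench 85 to 105 mm short of home. Pushed high up it tips; pushed at about half its height or lower it slides.
- cap: The jar's snug press-in cap, pale ceramic, about 80 g. Origin: centre of the plug's underside; z up. Plug 30 mm across, 14 mm long; round brim 58 mm across from z 14 to 20 mm, crown to 23 mm. On the jar its origin is 76 mm above the jar's, the brim's underside level with the neck's rim at 90 mm. Spring catches hold it: 10 to 18 N straight up pops it; clear after 15 mm.
- lifter: Loose steel lifter, 170 g, on its feet. Origin: fork underside, centre of the fork; +x: way the fork opens; z up. Two level tines 4 mm thick, 48 mm apart inside, 72 outside, x -45 to +32 mm, tips flared; plate between them behind x -23 mm is the stop for a neck. At x 0 legs (64 mm apart inside) rise to a bridge 28 to 34 mm up; brim and crown pass under it. Wooden handle above the bridge.
- lifter_grip (a point): Place to hold the lifter: on its handle's axis, 23 mm behind (-x) and 72 mm above the lifter's origin; axes as the lifter's. The handle is 18 mm square and 72 mm long, leaning back from the bridge towards -x, 30 deg from vertical, flat sides facing +-y; 30 mm of it lies beyond this point, 42 mm before it.
- bat: Round white plaster bat fixed on the bench, 130 mm across, 20 mm thick. Origin: centre of its underside.
- mug: Bystander: pale handled mug, 76 mm across, 100 mm tall, loose. Origin: its underside.
- tumbler: Bystander: pale straight cup, 72 mm across, 110 mm tall, loose. Origin: its underside.
- pinch_bowl: Bystander: small open bowl, 100 mm across, 45 mm tall, loose. Origin: its underside.
- rib: Bystander: flat oval wooden rib, 80 x 30 x 8 mm, loose. Origin: its underside.
- knife: Bystander: clay knife lying flat, 145 mm long, 9 mm high, loose. Origin: its underside.
- loop_tool: Bystander: loop tool lying flat, 160 mm long, 14 mm high, loose. Origin: its underside.
Mind the look-alikes: they are no part of the job. Leave any yellow look-alike of the jar alone. What is shaped like the lifter but turquoise is not meant.

How it is judged:
By the outcome, as a careful person would: the job done as asked, in the order asked, and still so for the second after the job is handed in, with the robot touching nothing.
It also fails if it takes over 72 s, if anything falls off the work surface, if the arm or the gripper's body presses on something with over 40 N, if the wrist force passes 120 N, or if a joint passes its speed limit or range.

## Robot

A 6-joint arm with a two-finger parallel gripper is mounted at the origin on the work surface. World frame = base frame: x ahead of the robot, y to its left, z up, the work surface at z = 0. Lengths are in m, angles in rad, forces in N, time in s.
With the tool pointing down it reaches from about 0.3 to 0.825 m from the base axis. Payload 5.4 kg.
Tool frame: the origin (TCP) lies at the very end of the fingers, on their centre line; the grasp point (between the pads) lies 19 mm behind it; z points along the fingers, y is the line along which they close (so a half turn about z gives the same grasp; the last joint's range is limited). The gripper opens to 92 mm and grips with 3 to 60 N. Pads are 20 mm wide; open, the fingers measure 128 mm over their backs; the gripper's body (75 mm by 189 mm) begins 69 mm behind the grasp point.
Start: joints at [1.056, 0.158, 1.597, -0, 1.386, -0.21], TCP at [0.173, 0.548, 0.215] pointing down, gripper open.
Joint ranges: [-2.91, 2.91], [-0.94, 2.29], [0.18, 2.7], [-1.29, 4.43], [0.17, 2.64], [-3, 3]. Speed limits (rad/s): [2.57, 2.57, 3.14, 3.14, 3.14, 3.14].

## Interface

Orientations are given as a rotation vector (axis times angle).
In Python, from workcell import bot gives the robot as it stands. Calls block until the motion is done:
- bot.goto(position, orientation): joint-space move of the TCP to a pose.
- bot.line_to(position, rot=None, max_speed=0.15): straight line of the TCP; rot=None keeps the orientation; max_speed is the mean speed in m/s.
- bot.set_joints(angles): joint-space move.
- bot.set_gripper(opening, newtons=None): opening from 0.0 (shut) to 1.0 (fully open); newtons is the grip in N (None keeps the last); returns when the fingers have stopped.
- bot.hold(seconds).
- bot.inverse_kinematics(position, orientation): joint angles nearest the present ones, or None.
- bot.read_camera(name): name is "side" or "top" or "wrist"; returns a dict with "pixels" (400x640x3 uint8, blue, green, red), "fx", "fy", "cx", "cy" (pixels), "k1" (the pictures are not rectified: a ray, as slopes to the right and down, at radius r is drawn at 1 + k1 r^2 times it, then the intrinsics apply), "R" (3x3) and "t" (3): a world point X has camera coordinates R X + t. Camera axes: x right, y down, z forward; pixel columns grow to the right and rows downward; lengths in m; the calibration is good to about 2 mm. A picture is of the moment at which its call begins. There is no depth.
A pose or a line that the arm cannot do raises bot.MotionError and nothing moves.
- bot.job_done(): hands the job in; it is judged then, once.
Readings, each from a call of its own:
- bot.current_clock(): time.
- bot.current_joints(): joint angles.
- bot.current_joint_vel(): joint speeds.
- bot.current_effort(): joint torques, N m.
- bot.current_ee_pos(): TCP position.
- bot.current_tool_rot(): TCP orientation.
- bot.current_contact_force(): force on the tool from outside, world axes, zero at the start.
- bot.current_ft_torque(): the same for the moment, N m.
- bot.current_opening(): opening from 0.0 (shut) to 1.0 (fully open).
- bot.current_grip_force(): force on a finger pad.
Only numpy, scipy, OpenCV 4.12 (cv2) and the standard library are available. Lean on these libraries where they do the work, as an engineer would, in place of code of your own. Each camera call takes 0.05 s, during which the arm holds its last target. There are 200 camera calls.

## Working session

There is one attempt and no reset: what is moved stays moved. The work goes in short steps, each a Python script; the robot and the scene stay as the last script left them, time stands still between calls to the robot, and variables do not carry over. Pictures are saved under pics/ and viewed, at most 10 in all, crops included, and the job is handed in when it is done.

```bash
ls; mkdir -p pics; python3 - <<'E'
from workcell import bot
import cv2
for n in ("top","side"):
    c=bot.read_camera(n); cv2.imwrite(f"pics/{n}0.png",c["pixels"])
    print(n,c["fx"],c["fy"],c["cx"],c["cy"],c["k1"],c["R"],c["t"])
print(bot.current_tool_rot(),bot.current_clock())
E
```

```text
pics
top 401.4960856548054 401.4960856548054 319.5908647087301 191.18474488056782 -0.07520432034985144 [[ 0.01962449 -0.99963245  0.01870391]
 [-0.98134905 -0.02283694 -0.19087302]
 [ 0.19123001 -0.01460928 -0.98143653]] [-0.00641842  0.55483588  1.02497789]
side 510.0255177373738 510.0255177373738 322.22063604155375 195.21632536262044 -0.13935869055750852 [[ 8.76621299e-01 -4.81180663e-01 -5.17575107e-04]
 [-2.55620609e-01 -4.64781166e-01 -8.47724349e-01]
 [ 4.07668005e-01  7.43265523e-01 -5.30436764e-01]] [-0.47676616  0.21631551  1.33114206]
[-4.76837444e-01 -3.10459925e+00  2.44233578e-03] 0.1
```

View pics/top0.png

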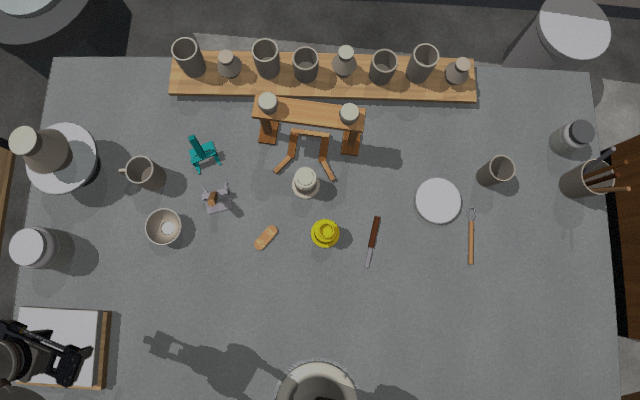

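View pics/side0.png

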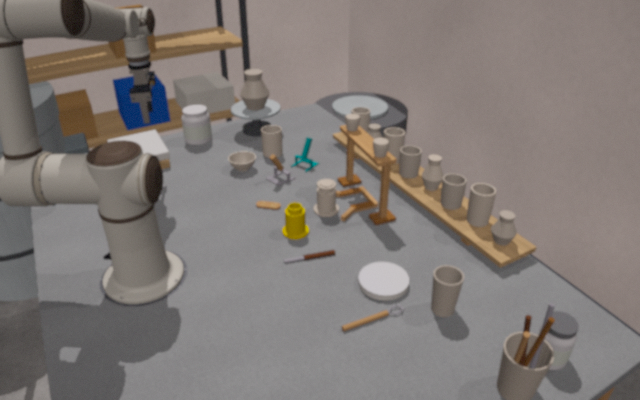

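Top view: the steel lifter is at (214,198) and a turquoise look-alike at (203,153). The pale jar is at (305,183) and a yellow look-alike at (325,233). The station and rack are around (308,130), and the bat is at (438,200). The grey steel lifter and the pale jar at the rail mouth fit the description, so I'll confirm both in an enlarged crop.

```bash
cat > h.py <<'E'
from workcell import bot
import cv2, numpy as np
from scipy.spatial.transform import Rotation as Rn
def ray(c,u,v):
    d=np.array([(u-c["cx"])/c["fx"],(v-c["cy"])/c["fy"]]); s=d.copy()
    for _ in range(20): s=d/(1+c["k1"]*(s@s))
    R=np.array(c["R"]); return -R.T@c["t"], R.T@np.r_[s,1]
def at(c,u,v,z):
    o,d=ray(c,u,v); return o+d*(z-o[2])/d[2]
def proj(c,X):
    p=np.array(c["R"])@X+c["t"]; s=p[:2]/p[2]; s=s*(1+c["k1"]*(s@s))
    return np.array([c["fx"]*s[0]+c["cx"],c["fy"]*s[1]+c["cy"]])
def crop(c,u0,v0,w,h,k,name):
    im=cv2.resize(c["pixels"][v0:v0+h,u0:u0+w],None,fx=k,fy=k,interpolation=cv2.INTER_CUBIC)
    for u in range(u0-u0%-10,u0+w,10): cv2.line(im,(int((u-u0+.5)*k),0),(int((u-u0+.5)*k),6 if u%50 else 16),(0,0,255),1)
    for v in range(v0-v0%-10,v0+h,10): cv2.line(im,(0,int((v-v0+.5)*k)),(6 if v%50 else 16,int((v-v0+.5)*k)),(0,0,255),1)
    cv2.imwrite("pics/"+name,im)
E
python3 - <<'E'
from h import *
c=bot.read_camera("top"); crop(c,185,90,160,120,5,"t1.png")
c=bot.read_camera("side"); crop(c,255,130,160,120,5,"s1.png")
E
```

```text
(no output)
```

View pics/t1.png

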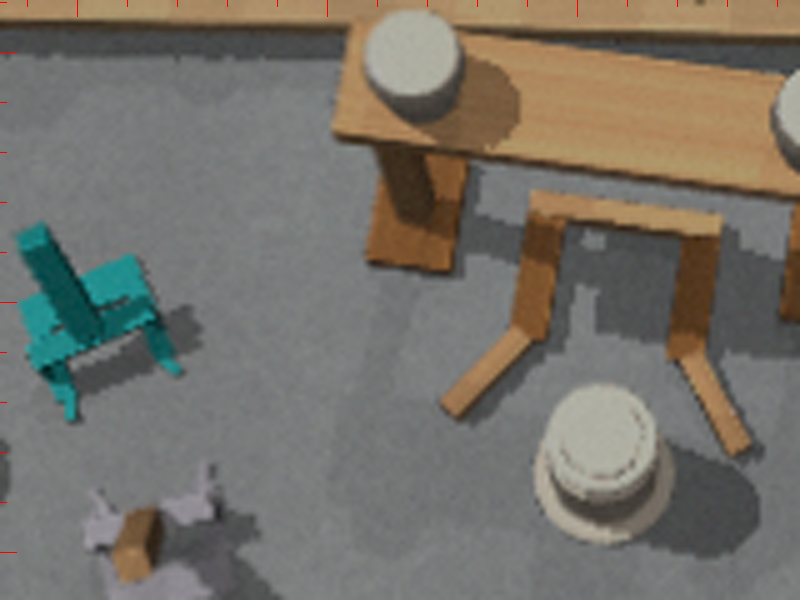

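View pics/s1.png

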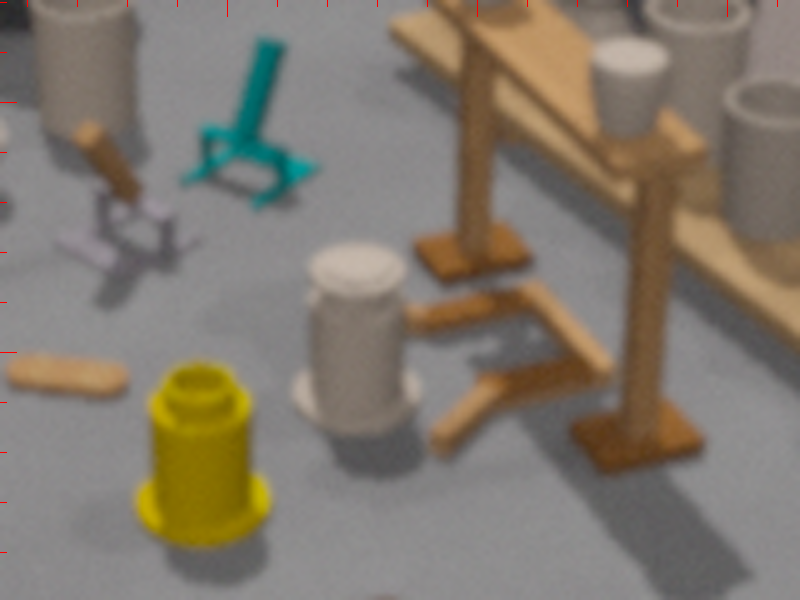

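Crops: the steel lifter with its wooden handle is at about (211,197) in top, with the fork opening away from the robot. The turquoise one at (202,152) is the look-alike. The pale capped jar (305,183) stands at the rail mouth, and the yellow jar is separate. Next are rough positions and a close wrist view.

```bash
python3 - <<'E'
from h import *
from scipy.optimize import least_squares
c=bot.read_camera("top"); f=lambda p:(185+p[0]/5-.4,90+p[1]/5-.4)
np.set_printoptions(precision=4,suppress=True)
for n,p,z in [("tipL",(458,417),.016),("tipR",(731,455),.016),("boardFL",(333,133),.21),("stopbackL",(532,190),.016),("stopbackR",(722,213),.016),
 ("cap",(601,437),.099),("footL",(534,478),.007),("footR",(674,478),.007),("handletop",(140,525),.1),("tineLtip",(97,490),.01),("tineRtip",(210,466),.01)]:
    print(n,at(c,*f(p),z))
im=c["pixels"]; m=((im.min(2)>150)*255).astype(np.uint8); 
_,l,s,ce=cv2.connectedComponentsWithStats(m)
i=l[200,438]; print("bat",s[i],ce[i],at(c,*ce[i],.02))
p=[("tipL",(458,417),(-.086,.077,.016)),("tipR",(731,455),(-.086,-.077,.016)),("b",(333,133),(0,.135,.21))]
def res(q):
    r=[]
    for _,px,X in p:
        X=np.array(X); Y=Rn.from_euler("z",q[2]).apply(X)+[q[0],q[1],0]; r+=list(proj(c,Y)-f(px))
    return r
s=least_squares(res,[.6,0,0]);print(s.x,s.fun)
# wrist look
Rl=Rn.from_matrix(np.array([[1,0,0],[0,-1,0],[0,0,-1.]]).T)
print(Rl.as_rotvec())
for P in ([.45,.1,.36],[.48,.1,.42]):
    print(bot.inverse_kinematics(P,Rl.as_rotvec()))
w=bot.read_camera("wrist"); T=Rn.from_rotvec(bot.current_tool_rot()).as_matrix()
print(w["fx"],w["k1"],"cam in tool",T.T@(-np.array(w["R"]).T@w["t"]-bot.current_ee_pos()),"\n",np.array(w["R"])@T)
E
```

```text
tipL [0.6112 0.1276 0.016 ]
tipR [ 0.593  -0.0258  0.016 ]
boardFL [0.7023 0.1741 0.21  ]
stopbackL [0.7463 0.0907 0.016 ]
stopbackR [ 0.7352 -0.0187  0.016 ]
cap [0.5825 0.0451 0.099 ]
footL [0.5792 0.0843 0.007 ]
footR [0.581  0.0057 0.007 ]
handletop [0.5305 0.2804 0.1   ]
tineLtip [0.566  0.3291 0.01  ]
tineRtip [0.5812 0.2663 0.01  ]
bat [ 416  178   45   45 1586] [437.8386 199.9048] [ 0.5442 -0.3258  0.02  ]
[ 0.6872  0.0405 -0.1165] [ 0.1963  0.1873  0.0438  0.0781 -0.2046 -0.238 ]
[3.1416 0.     0.    ]
[-0.0445 -0.1987  1.6664 -0.      1.6739  1.5263]
[-0.0417 -0.11    1.4724 -0.      1.7792  1.5291]
350.4533966732704 -0.051577578743777656 cam in tool [ 0.0755  0.0004 -0.1688] 
 [[-0.0005  1.      0.0006]
 [-0.9639 -0.0003 -0.2664]
 [-0.2664 -0.0007  0.9639]]
```

```bash
cat >> h.py <<'E'
def tool(yaw,lean=0.0):
    "tool x along yaw, y to the right, z down, leaning back by lean"
    B=Rn.from_euler("z",yaw)*Rn.from_rotvec([np.pi,0,0])
    return B*Rn.from_euler("y",lean)
E
python3 - <<'E'
from h import *
r=tool(-.117); print(tool(0,.52).as_matrix()[:,2])
import pickle
bot.goto([.585,.29,.24],r.as_rotvec()); c=bot.read_camera("wrist"); pickle.dump(c,open("wl.pkl","wb"))
print(proj(c,[.56,.29,.0]),proj(c,bot.current_ee_pos()))
u,v=map(int,proj(c,[.56,.29,.02])); crop(c,max(0,u-100),max(0,v-75),200,150,4,"wl.png"); print(max(0,u-100),max(0,v-75))
bot.goto([.60,.06,.30],r.as_rotvec()); c=bot.read_camera("wrist"); pickle.dump(c,open("ws.pkl","wb"))
u,v=map(int,proj(c,[.62,.045,.02])); crop(c,u-130,max(0,v-120),260,195,3,"ws.png"); print(u-130,max(0,v-120),bot.current_clock())
E
```

```text
[ 4.96880138e-01 -1.06277198e-16 -8.67819180e-01]
[317.68544501 196.80421187] [315.11165076 260.33339687]
217 125
195 34 3.225
```

View pics/wl.png

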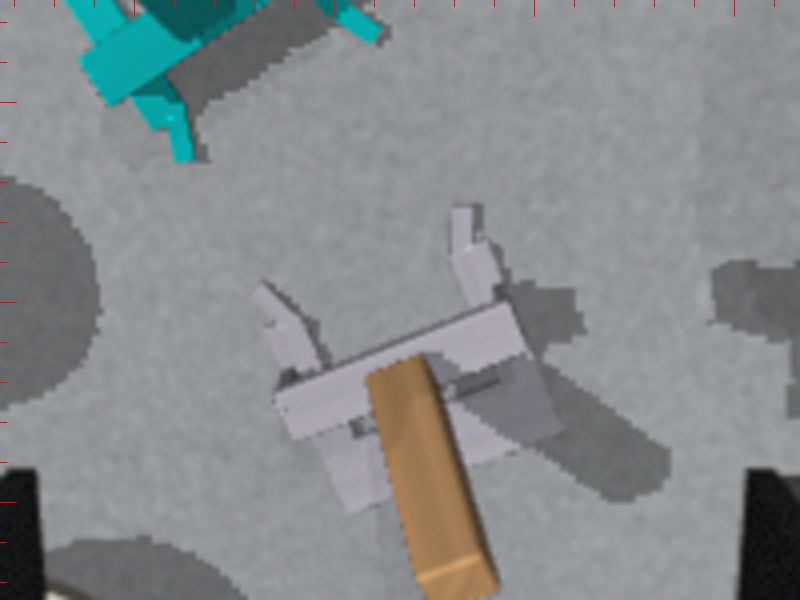

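View pics/ws.png

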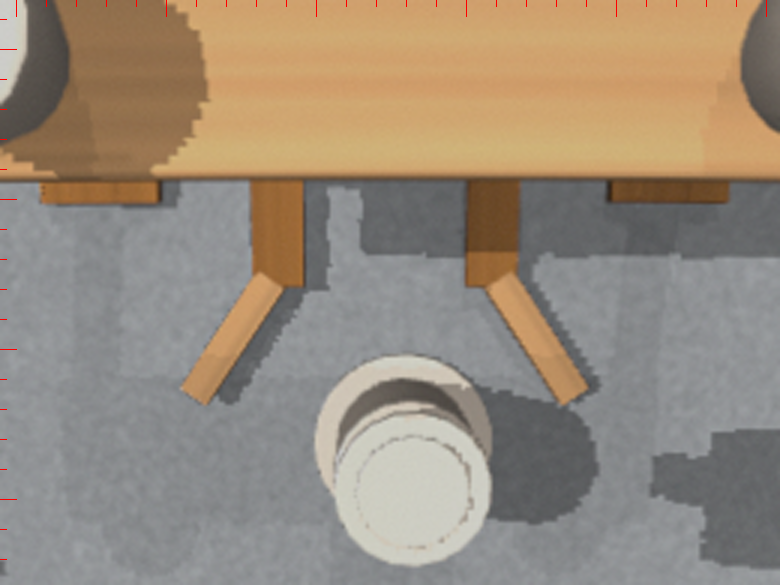

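Wrist views: in the station crop the mouth tips are at (205,404) and (563,404), the lip corners at (304,287) and (466,287), and the jar foot spans 315–492 with its front at 355. In the lifter crop the handle end edge is (417,580)–(487,555), the handle foot edge (365,378)–(420,355), and the bridge and tines are visible. Next I'll fit poses, with the lifter's foot height as an unknown.

```bash
python3 - <<'E'
from h import *
import pickle
from scipy.optimize import least_squares
np.set_printoptions(precision=4,suppress=True)
S=pickle.load(open("ws.pkl","rb")); L=pickle.load(open("wl.pkl","rb"))
def fit(c,off,k,pts,x0):
    px=np.array([p for p,_ in pts],float); px=(px+.5)/k-.5+off; X=np.array([x for _,x in pts])
    def res(q):
        Y=Rn.from_euler("z",q[2]).apply(X)+[q[0],q[1],q[3] if len(q)>3 else 0]
        return np.ravel([proj(c,y)-p for y,p in zip(Y,px)])
    s=least_squares(res,x0); print(s.x); print(s.fun.reshape(-1,2).T); return s.x
st=fit(S,(195,34),3,[((205,404),(-.086,.077,.016)),((563,404),(-.086,-.077,.016)),((304,287),(-.035,.034,.016)),((466,287),(-.035,-.034,.016))],[.68,.04,-.117])
f=lambda p:((p[0]+.5)/3-.5+195,(p[1]+.5)/3-.5+34)
print("foot",[at(S,*f(p),.007) for p in ((315,440),(492,440),(403,355))]); print("cap",[at(S,*f(p),.096) for p in ((334,488),(491,488),(412,565))])
print("board",at(S,*f((0,178)),.21),at(S,*f((780,181)),.21))
H=[((417,580),(-.0302,.009,.1025)),((487,555),(-.0302,-.009,.1025)),((430,600),(-.0458,.009,.0935)),((498,585),(-.0458,-.009,.0935)),((365,378),(.0058,.009,.0401)),((420,355),(.0058,-.009,.0401))]
l=fit(L,(217,125),4,H,[.56,.29,.3,.0])
def P(X): 
    p=proj(L,Rn.from_euler("z",l[2]).apply(X)+[l[0],l[1],l[3]]); return ((p-(217,125)+.5)*4-.5).round()
for X in [(.006,.036,.034),(.006,-.036,.034),(-.006,-.036,.034),(-.045,.036,.004),(-.045,-.036,.004),(.032,.03,.004),(.032,-.03,.004),(-.023,.02,.004),(-.023,-.02,.004)]: print(X,P(X))
E
```

```text
[ 0.6864  0.0408 -0.1162]
[[ 0.5713 -0.5     0.0678 -0.1379]
 [ 0.5134  0.5449 -0.5379 -0.5106]]
foot [array([0.5876, 0.0831, 0.007 ]), array([0.5785, 0.0047, 0.007 ]), array([0.6206, 0.0402, 0.007 ])]
cap [array([0.586 , 0.0727, 0.096 ]), array([0.5793, 0.0158, 0.096 ]), array([0.5534, 0.0475, 0.096 ])]
board [0.6971 0.1358 0.21  ] [ 0.6752 -0.0474  0.21  ]
[ 0.5353  0.2937  0.266  -0.0238]
[[-0.6175 -1.7659  1.3929  0.2079  0.2185  0.7421]
 [-1.4648 -1.2258  2.316   0.3036 -0.0363  0.2258]]
(0.006, 0.036, 0.034) [282. 403.]
(0.006, -0.036, 0.034) [508. 317.]
(-0.006, -0.036, 0.034) [522. 353.]
(-0.045, 0.036, 0.004) [350. 511.]
(-0.045, -0.036, 0.004) [556. 434.]
(0.032, 0.03, 0.004) [275. 294.]
(0.032, -0.03, 0.004) [452. 224.]
(-0.023, 0.02, 0.004) [370. 436.]
(-0.023, -0.02, 0.004) [485. 392.]
```

```bash
python3 - <<'E'
from h import *
import pickle
from scipy.optimize import least_squares
np.set_printoptions(precision=4,suppress=True)
L=pickle.load(open("wl.pkl","rb"))
A=[((417,580),(-.0302,.009,.1025)),((487,555),(-.0302,-.009,.1025)),((365,378),(.0058,.009,.0401)),((420,355),(.0058,-.009,.0401))]
B=A+[((350,511),(-.045,.036,.004)),((565,430),(-.045,-.036,.004))]
for pts in (A,B):
  for z in (None,0.,.003,.006,.01):
    px=(np.array([p for p,_ in pts],float)+.5)/4-.5+(217,125); X=np.array([x for _,x in pts])
    def res(q):
        Y=Rn.from_euler("z",q[2]).apply(X)+[q[0],q[1],q[3] if z is None else z]
        return np.ravel([proj(L,y)-p for y,p in zip(Y,px)])
    s=least_squares(res,[.54,.29,.3]+([.0] if z is None else [])); print(z,s.x,2*s.cost); print(s.fun.reshape(-1,2).T)
u,v=map(int,proj(L,[.52,.29,.1])); crop(L,u-100,210,200,150,4,"wl2.png");print(u-100)
E
```

```text
None [ 0.5394  0.2935  0.2969 -0.0111] 0.7904001942414239
[[ 0.2762 -0.4438 -0.3094  0.5016]
 [ 0.2403 -0.2213  0.1676 -0.1872]]
0.0 [0.5437 0.2934 0.3016] 4.056444232715844
[[ 0.2893  0.1324 -0.8568  0.3695]
 [ 1.1568  0.3864 -0.5315 -1.1465]]
0.003 [0.5449 0.2934 0.3029] 6.153979964111942
[[ 0.294   0.2954 -1.0121  0.3303]
 [ 1.4146  0.5558 -0.7276 -1.4169]]
0.006 [0.5461 0.2933 0.3043] 8.8210226739325
[[ 0.2991  0.4618 -1.1706  0.2895]
 [ 1.677   0.7275 -0.9269 -1.6922]]
0.01 [0.5476 0.2933 0.3063] 13.315391035855612
[[ 0.3068  0.6889 -1.3874  0.2323]
 [ 2.0341  0.9601 -1.1978 -2.0673]]
None [ 0.5404  0.2933  0.2876 -0.0092] 2.8855823334254658
[[ 0.1286 -0.4256 -0.2381  0.7095  0.4436 -0.5834]
 [ 0.0998 -0.2593 -0.3333 -0.5921  0.9925  0.2582]]
0.0 [0.544  0.2932 0.2875] 6.087598654759789
[[ 0.001  -0.0518 -0.69    0.6333 -0.0268  0.1519]
 [ 0.8741  0.3243 -0.964  -1.3801  1.2169  0.0048]]
0.003 [0.5452 0.2932 0.2875] 8.600671747300673
[[-0.0422  0.0743 -0.8419  0.6076 -0.1841  0.3979]
 [ 1.1346  0.5205 -1.1764 -1.6453  1.2914 -0.0806]]
0.006 [0.5464 0.2931 0.2875] 11.899062304936606
[[-0.0862  0.2027 -0.9964  0.5813 -0.3438  0.6476]
 [ 1.3998  0.7201 -1.3926 -1.9153  1.3668 -0.1678]]
0.01 [0.5479 0.2931 0.2875] 17.588334003868223
[[-0.1464  0.378  -1.2067  0.5454 -0.5604  0.9864]
 [ 1.7611  0.9918 -1.6872 -2.2832  1.4686 -0.2865]]
223
```

View pics/wl2.png

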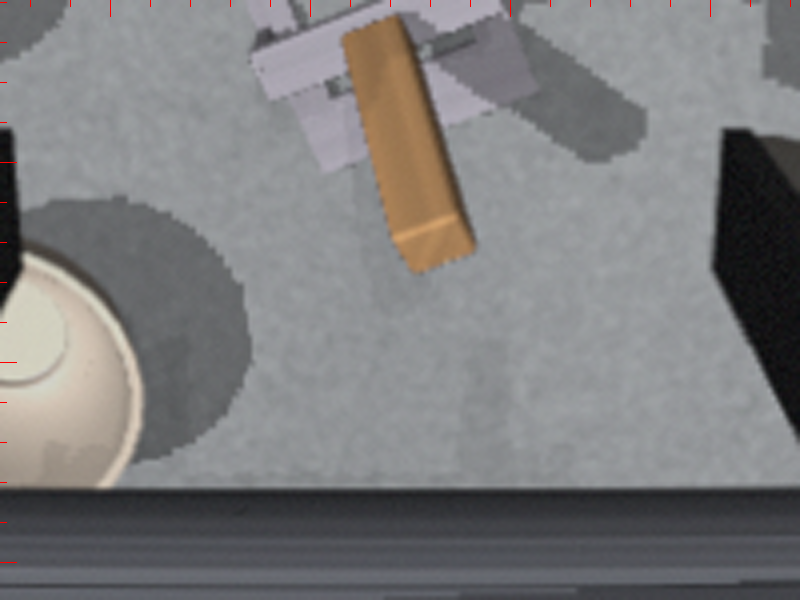

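The poses are consistent: station (0.686, 0.041, yaw −0.116), jar about 104 mm short of home, lifter about (0.543, 0.293, yaw 0.29) with low feet. Now I'll push the jar, nearly upright at first so the hand clears the yellow jar, then leaning back.

```bash
cat >> h.py <<'E'
SX,SY,SA=.6864,.0408,-.1162
def W(x,y,z,o=(SX,SY,SA)):
    return Rn.from_euler("z",o[2]).apply([x,y,z])+[o[0],o[1],0]
def F(): return np.array(bot.current_contact_force())
E
python3 - <<'E'
from h import *
np.set_printoptions(precision=3,suppress=True)
r=tool(SA,.17).as_rotvec()
bot.set_gripper(.45)
bot.goto(W(-.162,-.008,.16),r); 
bot.line_to(W(-.162,-.008,.03),max_speed=.12); print(F(),bot.current_opening())
for x,y in [(-.146,-.008),(-.13,-.006),(-.11,-.002),(-.09,0)]:
    bot.line_to(W(x,y,.03),max_speed=.05); print(x,F(),bot.current_ee_pos())
c=bot.read_camera("side"); crop(c,255,130,160,120,5,"s2.png"); print(bot.current_clock())
E
```

```text
[0.14  0.187 0.163] 0.44884441638308165
-0.146 [0.268 0.258 0.472] [0.541 0.05  0.03 ]
-0.13 [-0.367 -1.628 -0.509] [0.557 0.05  0.03 ]
-0.11 [ 0.943  0.356 -0.383] [0.578 0.052 0.03 ]
-0.09 [-0.875  0.121 -0.418] [0.597 0.051 0.03 ]
8.1
```

View pics/s2.png

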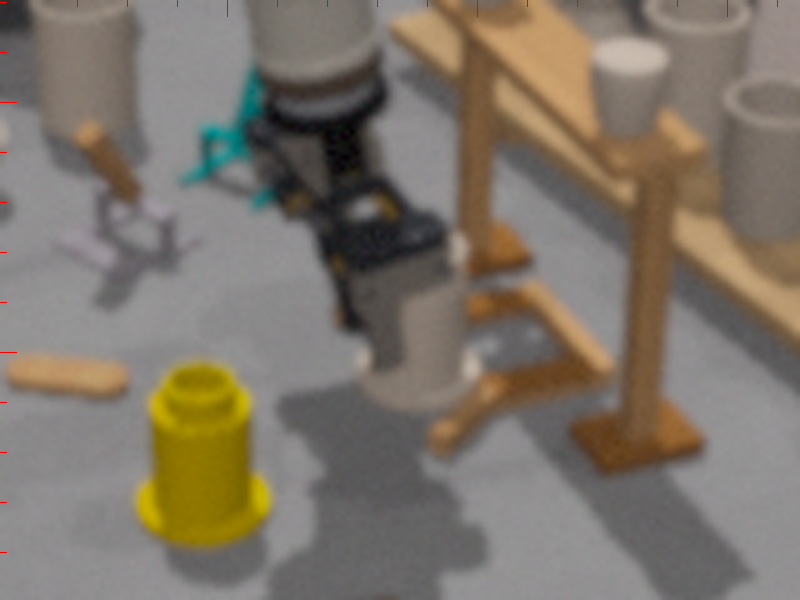

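The jar is upright and entering the mouth, and the fingers cradle it. I'll back off, lean to 30° and push home with force watching.

```bash
python3 - <<'E'
from h import *
np.set_printoptions(precision=3,suppress=True)
ex=W(1,0,0)-W(0,0,0)
bot.line_to(W(-.105,0,.03),max_speed=.08)
bot.line_to(W(-.108,0,.03),rot=tool(SA,.52).as_rotvec(),max_speed=.02)
bot.line_to(W(-.092,0,.03),max_speed=.05); f0=F()@ex
bot.line_to(W(-.06,0,.03),max_speed=.05); print(F()@ex-f0)
x=-.06
while x<-.020:
    x+=.002; bot.line_to(W(x,0,.03),max_speed=.04); f=F()@ex-f0
    print(round(x,3),round(f,2),end="; ")
    if f<-12: break
bot.hold(.3); print(F(),bot.current_ee_pos(),bot.current_clock())
E
```

```text
0.5686956258403639
-0.058 -0.32; -0.056 -1.24; -0.054 -0.17; -0.052 -0.48; -0.05 -0.47; -0.048 0.18; -0.046 -0.75; -0.044 -1.54; -0.042 -0.95; -0.04 -1.16; -0.038 -0.38; -0.036 -0.44; -0.034 -0.63; -0.032 -0.44; -0.03 -0.86; -0.028 -4.28; -0.026 -10.08; -0.024 -17.85; [-18.555   1.819  11.499] [0.66  0.044 0.028] 15.05
```

Home contact came at about x = −0.029, as predicted (−0.030). Now to retreat and grasp the lifter.

```bash
cat >> h.py <<'E'
LX,LY,LA=.543,.2933,.29
LEAN=np.pi/6
def LT(x,y,z,yaw):
    "TCP for lifter origin at x,y, and z above its rest height"
    return W(-.0135,0,.0555+z,(x,y,yaw)), tool(yaw,LEAN).as_rotvec()
E
python3 - <<'E'
from h import *
import pickle
np.set_printoptions(precision=3,suppress=True)
bot.line_to(W(-.05,0,.03),max_speed=.05)
bot.line_to(W(-.13,0,.10),max_speed=.15)
bot.set_gripper(.62)
p,r=LT(LX,LY,.001,LA); d=Rn.from_rotvec(r).apply([0,0,1])
bot.line_to(W(-.16,.02,.22),max_speed=.2)
bot.goto(p-.1*d+[0,0,.0],r)
t=bot.read_camera("top"); pickle.dump(t,open("t3.pkl","wb"))
w=bot.read_camera("wrist"); cv2.imwrite("pics/w3.png",w["pixels"]); pickle.dump(w,open("w3.pkl","wb"))
a=cv2.resize(w["pixels"],None,fx=.9,fy=.9)[:, :576]
u,v=map(int,proj(t,W(-.02,0,.09))); b=cv2.resize(t["pixels"][v-22:v+23,u-50:u+50],None,fx=5,fy=5,interpolation=cv2.INTER_CUBIC)
for X in [(0,0,.099)]+[(.029*np.cos(k),.029*np.sin(k),.096) for k in np.arange(0,6.28,.35)]:
    q=proj(t,W(*X)); cv2.circle(b,(int((q[0]-u+50+.5)*5),int((q[1]-v+22+.5)*5)),2,(0,0,255),-1)
out=np.zeros((590,576,3),np.uint8); out[:360]=a; out[362:587,:500]=b; cv2.imwrite("pics/m3.png",out)
print(bot.current_clock(),bot.current_ee_pos(),bot.current_joints())
E
```

```text
18.7333 [0.483 0.274 0.144] [ 0.303 -0.192  2.18  -0.013  0.629  1.595]
```

View pics/m3.png

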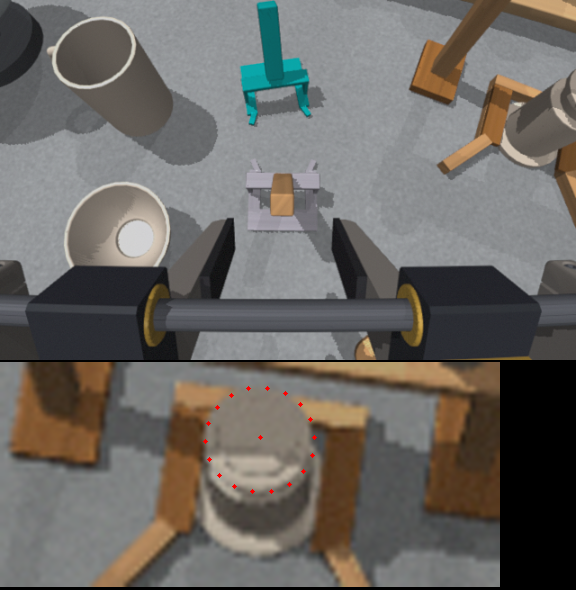

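Jar is home: the predicted brim circle (red dots) overlays the cap around crop (260,437). The lifter is centred between the open fingers at (282,190). Grasp it and carry it to the station.

```bash
python3 - <<'E'
from h import *
np.set_printoptions(precision=3,suppress=True)
p,r=LT(LX,LY,0.0,LA)
bot.line_to(p,max_speed=.1); print(F())
bot.set_gripper(0,45); print("open",bot.current_opening()*92,bot.current_grip_force(),F())
p,_=LT(LX,LY,.06,LA); bot.line_to(p,max_speed=.08); bot.hold(.3); print(F(),bot.current_opening()*92)
w=bot.read_camera("wrist"); cv2.imwrite("pics/w4.png",w["pixels"])
import pickle; pickle.dump((w,bot.current_ee_pos(),bot.current_tool_rot()),open("w4.pkl","wb"))
p,_=LT(LX,LY,.11,LA); bot.line_to(p,max_speed=.1)
o=W(-.14,0,0); p,r=LT(o[0],o[1],.11,SA); bot.goto(p,r); print(bot.current_ee_pos(),bot.current_clock())
p,r=LT(o[0],o[1],.079,SA); bot.line_to(p,max_speed=.08); bot.hold(.2); print(F(),bot.current_clock())
E
```

```text
[ 0.469 -0.319  0.06 ]
open 17.523620340282346 45.00007510185242 [-0.251 -0.7    1.962]
[ 0.172  0.174 -2.337] 18.01525209697201
[0.534 0.059 0.165] 23.3667
[-0.433 -0.047 -1.543] 24.1083
```

```bash
python3 - <<'E'
from h import *
import pickle
o=W(-.078,0,0); p,r=LT(o[0],o[1],.079,SA); bot.line_to(p,max_speed=.08); bot.hold(.2); print(F(),bot.current_ee_pos()-p)
lo=(o[0],o[1],SA)
LP=[(.006,.036,.034),(.006,-.036,.034),(-.045,.036,.004),(-.045,-.036,.004),(.02,.024,.004),(.02,-.024,.004),(-.0302,.009,.1025),(-.0302,-.009,.1025)]
JP=[(.029*np.cos(k),.029*np.sin(k),.096) for k in np.arange(0,6.28,.4)]+[(-.021,0,.09)]
def panel(n,X,w,h,k):
    c=bot.read_camera(n); pickle.dump(c,open(f"p_{n}.pkl","wb")); u,v=map(int,proj(c,X)); u0=min(max(u-w//2,0),640-w);v0=min(max(v-h//2,0),400-h)
    im=cv2.resize(c["pixels"][v0:v0+h,u0:u0+w],None,fx=k,fy=k,interpolation=cv2.INTER_CUBIC)
    for pts,col in (([W(a,b,z+.079,lo) for a,b,z in LP],(0,0,255)),([W(*x) for x in JP],(0,255,0))):
        for Y in pts:
            q=(proj(c,Y)-(u0,v0)+.5)*k; cv2.circle(im,tuple(int(a) for a in q),2,col,-1)
    print(n,u0,v0); return im
m=W(-.04,0,.1)
out=np.hstack([np.vstack([panel("side",m,75,75,4),panel("top",m,75,75,4)]),panel("wrist",m,166,200,3)])
print(out.shape); cv2.imwrite("pics/m5.png",out); print(bot.current_clock())
E
```

```text
[-0.02391051  0.47264536 -0.98139885] [-3.11753771e-04  1.05476170e-04 -8.59088376e-06]
side 307 140
top 268 116
wrist 232 85
(600, 798, 3)
25.3833
```

View pics/m5.png

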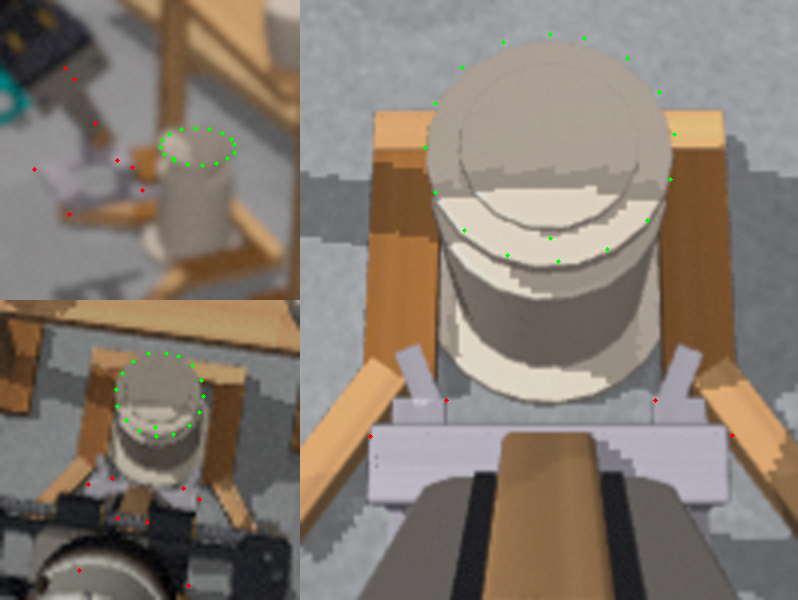

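Wrist panel: fork centre (549) lines up with the cap centre (549.5). Tine and bridge positions match the prediction, so the tine height is inside the neck gap. I'll insert with force watching, then lift.

```bash
python3 - <<'E'
from h import *
np.set_printoptions(precision=2,suppress=True)
f0=F(); x=-.078
while x<-.0011:
    x=min(x+.006,-.001); o=W(x,0,0); p,r=LT(o[0],o[1],.079,SA); bot.line_to(p,max_speed=.06); f=F()-f0
    print(round(x,3),f,end="; ")
    if np.linalg.norm(f)>4: print("STOP"); break
print(bot.current_clock())
if np.linalg.norm(f)<4:
    z=.079
    while z<.112:
        z+=.001; p,r=LT(o[0],o[1],z,SA); bot.line_to(p,max_speed=.03); f=F()-f0; print(round(z,3),f,end="; ")
        if f[2]<-35: break
    print(bot.current_ee_pos()-p,bot.current_clock())
E
```

```text
-0.072 [0.14 0.6  1.14]; -0.066 [ 0.23  0.23 -0.24]; -0.06 [-0.16  0.43 -0.4 ]; -0.054 [ 0.83  0.82 -0.07]; -0.048 [ 1.66  0.38 -0.48]; -0.042 [-0.03  0.59  0.5 ]; -0.036 [ 0.43  0.68 -0.45]; -0.03 [0.42 1.   0.34]; -0.024 [-0.27  1.22  0.27]; -0.018 [ 0.04  0.74 -0.37]; -0.012 [ 0.7  -0.2  -0.54]; -0.006 [0.36 0.68 0.27]; -0.001 [ 0.77  0.69 -0.69]; 28.6333
0.08 [1.14 0.3  1.27]; 0.081 [ 0.53  0.73 -0.24]; 0.082 [ 0.66 -0.32 -0.41]; 0.083 [-0.27  0.72  0.19]; 0.084 [ 0.76  1.04 -0.22]; 0.085 [0.08 1.85 0.31]; 0.086 [ 0.31  0.35 -0.92]; 0.087 [-0.31 -0.04 -0.36]; 0.088 [ 0.58 -0.56 -1.87]; 0.089 [ 1.2   0.17 -4.42]; 0.09 [ 0.78  0.49 -4.88]; 0.091 [ 0.06  1.14 -6.66]; 0.092 [ 0.66  0.23 -9.54]; 0.093 [  1.29   0.34 -13.64]; 0.094 [ 0.44  0.7  -3.83]; 0.095 [-0.13  0.19 -1.44]; 0.096 [-0.4   0.72  0.67]; 0.097 [ 0.93 -0.2  -0.14]; 0.098 [ 0.97  1.01 -0.51]; 0.099 [0.01 0.52 0.02]; 0.1 [-0.27 -0.01 -0.69]; 0.101 [-0.3   0.01 -1.25]; 0.102 [ 0.41 -0.54 -1.44]; 0.103 [0.54 0.06 0.01]; 0.104 [ 0.77 -0.31  0.02]; 0.105 [ 0.76  1.49 -1.4 ]; 0.106 [ 0.98  1.51 -0.8 ]; 0.107 [ 0.16  0.56 -0.26]; 0.108 [-0.24  0.43 -1.31]; 0.109 [ 0.93  0.94 -0.86]; 0.11 [ 0.81 -0.18 -0.94]; 0.111 [ 0.5   0.3  -0.52]; 0.112 [ 0.62 -0.07 -1.27]; [0. 0. 0.] 36.8833
```

Popped at about 13.6 N, and the cap rides on the fork (+0.8 N). Now carry it to the bat and lower it.

```bash
python3 - <<'E'
from h import *
np.set_printoptions(precision=2,suppress=True)
BX,BY=.5442,-.3258; ya=-.35
g=lambda x,y,z,a: LT(x,y,z,a)
p,r=g(BX,BY,.09,ya); print(bot.inverse_kinematics(p,r))
for s in (0,.12,.14):
    b=W(-s,0,0,(BX,BY,ya)); p,r=g(b[0],b[1],.025,ya); print(bot.inverse_kinematics(p,r) is not None)
o=W(-.13,0,0); p,r=g(o[0],o[1],.116,SA); bot.line_to(p,max_speed=.08)
p,r=g(BX,BY,.12,ya); bot.line_to(p,rot=r,max_speed=.12); bot.hold(.1)
print(F(),bot.current_clock())
p,r=g(BX,BY,.045,ya); bot.line_to(p,max_speed=.08); bot.hold(.1)
c=bot.read_camera("wrist"); cv2.imwrite("pics/w6.png",c["pixels"]); f0=F(); print(f0,bot.current_clock())
# cap centre on the fork: light blob near the expected position
P=W(0,0,.045+.013,(BX,BY,ya)); print(proj(c,P))
for z in (.034,.031,.029,.027,.025):
    p,r=g(BX,BY,z,ya); bot.line_to(p,max_speed=.04); print(z,F()-f0)
    if (F()-f0)[2]>8: break
print(bot.current_clock())
E
```

```text
[-0.87 -0.01  2.01  0.39  0.72  0.81]
True
True
True
[ 0.15 -0.79 -2.77] 42.0583
[ 0.23 -0.69 -1.57] 43.2917
[314.39 246.36]
0.034 [-1.08  0.71 -0.69]
0.031 [-0.43 -0.04 -1.87]
0.029 [-0.94  0.43 -0.16]
0.027 [-0.32  0.29  0.16]
0.025 [-0.14  0.89 -0.26]
44.7167
```

```bash
python3 - <<'E'
from h import *
np.set_printoptions(precision=2,suppress=True)
BX,BY=.5442,-.3258; ya=-.35
for s in (.02,.05,.12):
    b=W(-s,0,0,(BX,BY,ya)); p,r=LT(b[0],b[1],.025,ya); bot.line_to(p,max_speed=.07); print(F())
    if s==.02: c=bot.read_camera("wrist"); cv2.imwrite("pics/w7.png",c["pixels"])
print(b,bot.current_clock())
c=bot.read_camera("wrist"); cv2.imwrite("pics/w8.png",c["pixels"]); 
t=bot.read_camera("top"); s=bot.read_camera("side")
for n,k in (("t",t),("s",s),("w",c)):
    import pickle; pickle.dump(k,open(f"f_{n}.pkl","wb"))
# circles in wrist image near the bat
P=proj(c,[BX,BY,.04]); print("bat proj",P)
gr=cv2.GaussianBlur(cv2.cvtColor(c["pixels"],cv2.COLOR_BGR2GRAY),(3,3),0)
e=cv2.Canny(gr,20,50); cn,_=cv2.findContours(e,cv2.RETR_LIST,cv2.CHAIN_APPROX_NONE)
for q in cn:
    if len(q)>50:
        el=cv2.fitEllipse(q)
        if np.hypot(el[0][0]-P[0],el[0][1]-P[1])<60: print(len(q),np.round(el[0],1),np.round(el[1],1),round(el[2]), "z.043:",at(c,*el[0],.042)[:2])
E
```

```text
[ 0.3  -0.4  -1.89]
[ 0.61  0.26 -1.49]
[-1.46 -0.23 -1.8 ]
[ 0.43 -0.28  0.  ] 46.925
bat proj [314.56  82.58]
358 [323.  121.9] [125.1 165.1] 92 z.043: [ 0.51 -0.32]
89 [301.3  26.7] [128.  193.7] 165 z.043: [ 0.59 -0.33]
133 [315.   83.9] [46.5 56.7] 93 z.043: [ 0.54 -0.33]
502 [317.9  90. ] [68.3 96.1] 119 z.043: [ 0.54 -0.33]
183 [315.5  82.9] [48.7 57.7] 88 z.043: [ 0.54 -0.33]
433 [316.8 104.3] [143.7 162.4] 91 z.043: [ 0.53 -0.32]
536 [318.4 104.4] [142.9 168. ] 92 z.043: [ 0.53 -0.32]
```

```bash
python3 - <<'E'
from h import *
import pickle
np.set_printoptions(precision=3,suppress=True)
c=pickle.load(open("f_w.pkl","rb")); t=pickle.load(open("f_t.pkl","rb"))
BX,BY=.5442,-.3258; ya=-.35
for d,z in ((.042,.043),(.058,.04),(.030,.043)):
    q=np.array([proj(c,[BX+d/2*np.cos(k),BY+d/2*np.sin(k),z]) for k in np.arange(0,6.28,.3)],np.float32); print(d,np.round(cv2.fitEllipse(q)[:2],1))
print("knife",at(t,368,267,.005),at(t,379,217,.005),"loop",at(t,471,208,.005),at(t,471,264,.005))
x,y=.405,-.27
p,r=LT(x,y,.025,ya); bot.line_to(p,max_speed=.08)
p,r=LT(x,y,.004,ya); bot.line_to(p,max_speed=.06); bot.hold(.1); f0=F()
z=.004
while z>-.006:
    z-=.001; p,r=LT(x,y,z,ya); bot.line_to(p,max_speed=.04); f=F(); print(round(z,3),f-f0)
    if (f-f0)[2]>5: break
print(bot.current_clock(), bot.current_ft_torque())
E
```

```text
0.042 [[314.6  80.8]
 [ 50.   57.8]]
0.058 [[314.6  83.7]
 [ 68.4  78.9]]
0.03 [[314.6  80.5]
 [ 35.7  41.3]]
knife [ 0.357 -0.131  0.005] [ 0.495 -0.162  0.005] loop [ 0.526 -0.426  0.005] [ 0.369 -0.418  0.005]
0.003 [-1.107 -0.383 -0.301]
0.002 [-0.422 -1.672 -0.6  ]
0.001 [-0.557 -0.767 -0.567]
0.0 [-0.736 -1.171 -0.044]
-0.001 [-2.147  0.856  7.317]
49.45 [0.376 0.267 0.155]
```

The cap's crown ellipse (about 58×49 px) matches an upright cap centred on the bat. The lifter is touching the bench, so I'll release and retreat.

```bash
python3 - <<'E'
from h import *
import pickle
np.set_printoptions(precision=3,suppress=True)
ya=-.35; p,r=LT(.405,-.27,-.0003,ya); bot.line_to(p,max_speed=.03); print(F())
bot.set_gripper(.6); d=Rn.from_rotvec(r).apply([0,0,1]); print(F(),bot.current_opening())
bot.line_to(p-.09*d,max_speed=.1)
w=bot.read_camera("wrist"); pickle.dump(w,open("f_w2.pkl","wb")); cv2.imwrite("pics/w9.png",w["pixels"])
bot.line_to(p-.09*d+[-.03,0,.12],max_speed=.15)
T=bot.read_camera("top"); pickle.dump(T,open("f_t2.pkl","wb"))
# lifter check in wrist image: handle end (orange) and bridge row
im=w["pixels"].astype(int); lo=(.405,-.27,ya)
for n,X in (("handle end",(-.038,0,.098)),("bridge",(0,0,.034)),("plate L",(-.045,.036,.004)),("plate R",(-.045,-.036,.004))): print(n,proj(w,W(*X,lo)))
m=((im[:,:,2]-im[:,:,0]>45)&(im[:,:,2]>90)).astype(np.uint8)
_,l,s,ce=cv2.connectedComponentsWithStats(m)
for i in range(1,len(s)):
    if s[i][4]>150: print("orange",s[i],ce[i])
# jar home / yellow / others: compare the top picture before and after
t0=cv2.imread("pics/top0.png"); df=(cv2.absdiff(t0,T["pixels"]).max(2)>40).astype(np.uint8); df=cv2.morphologyEx(df,cv2.MORPH_OPEN,np.ones((3,3)))
_,l,s,ce=cv2.connectedComponentsWithStats(df)
for q in s[1:]:
    if q[4]>20: print("diff",q)
print(bot.current_clock())
E
```

```text
[-3.885  0.761  3.782]
[ 0.046 -0.151  0.001] 0.6016071531940655
handle end [315.369 232.074]
bridge [315.137 201.341]
plate L [274.624 259.215]
plate R [355.631 259.174]
orange [  42    0   44   48 1198] [64.948 25.669]
orange [  0  16  33 103 834] [10.121 81.176]
orange [ 424   82   59  114 1675] [452.947 139.135]
orange [ 166  163   16   92 1241] [173.175 208.617]
orange [ 302  193   27   50 1215] [314.816 219.258]
orange [   0  220   78   88 3025] [ 41.232 269.066]
orange [438 317  28  68 836] [454.737 350.579]
orange [164 320  14  64 329] [168.884 352.927]
diff [297 136  16  13 126]
diff [314 136   4   6  23]
diff [297 149  15   9  54]
diff [294 167  22  18 273]
diff [315 180  22  21 311]
diff [299 189  15   8  66]
diff [208 192  28  14 248]
diff [229 202  14  15 124]
diff [417 247  10  14 109]
diff [ 393  275  109  114 5748]
diff [ 256  295   66   71 2203]
diff [320 307   5   9  35]
diff [   3  320   95   80 4262]
diff [324 325   5   9  31]
diff [144 331  28  13 189]
diff [370 339  19  34 229]
diff [ 167  344   89   31 1400]
diff [ 86 346   7   4  25]
diff [323 346  13  18 122]
diff [ 99 352   5   6  26]
diff [114 352  22  48 595]
diff [307 363  44  23 385]
diff [ 271  368   74   32 1331]
diff [214 370  41  28 571]
diff [400 371  34  23 393]
diff [387 378  12   9  83]
diff [379 385   9   5  35]
diff [ 93 386   8   4  32]
diff [102 389  10  11  80]
diff [455 388  28  12 218]
diff [415 391   6   7  35]
52.525
```

```bash
python3 - <<'E'
from h import *
import pickle
for n in ("t3.pkl","f_t2.pkl"):
    c=pickle.load(open(n,"rb")); u,v=proj(c,W(-.04,0,.004)); print(n,u,v,[int(x) for x in c["pixels"][int(v)-5:int(v)+6,int(round(u))].mean(1)])
c=pickle.load(open("f_t2.pkl","rb")); im=cv2.cvtColor(c["pixels"],cv2.COLOR_BGR2GRAY)
print("neck ctr",proj(c,W(0,0,.09)))
u,v=map(int,proj(c,W(0,0,.09))); print(im[v-10:v+14:2,u-12:u+13:2])
E
```

```text
t3.pkl 305.8846238438997 162.5704173551848 [67, 110, 172, 169, 160, 133, 111, 121, 121, 121, 120]
f_t2.pkl 305.8846238438997 162.5704173551848 [65, 108, 173, 172, 162, 136, 110, 120, 117, 118, 118]
neck ctr [307.55026072 139.76396965]
[[143 140 144 130 133 112 134 126 123 126 128 124 127]
 [140 141 142 140 148 149 132 139 146 154 146 133 120]
 [ 85  94  96 127 126 119 122 122 126 130 151 153 155]
 [ 67  77 113 106 109  76  79  78  91 124 126 139 138]
 [ 67  67 126 117  92 109 112 113  94 110 125 102  59]
 [ 66 120 128  96 108 116 117 117 112  81 124 125  77]
 [ 60 122 125 110 125 128 129 125 116 114 124 127  86]
 [ 78 119 114 125 132 128 128 125 124 125 112 127 122]
 [106  95 132  97 160 146 136 139 160  81 128 114 125]
 [ 89  88 171 176 106  91 114 114  79 111 128  65 127]
 [ 75 104  77 167 175 174 136 130 131 129  89  64 103]
 [ 85 149  80  76 129 157 155 158 125  73  69  67  84]]
```

The jar's foot edge hasn't moved and sits where the home position predicts. The cap is off, and the lifter stands clear of the bat. I'm handing the job in.

```bash
python3 -c "
from workcell import bot
print(bot.job_done(), bot.current_clock())"
```

```text
the job is handed in; nothing more can be done
the job is handed in; nothing more can be done
```

I handed the job in at about 52.5 s on the robot's clock: the jar is home, the cap popped at about 14 N and sits upright on the bat, and the lifter stands on the bench at a new clear spot in front of the bat.

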